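# Lift a garlic bulb off the chopping board with kitchen tongs

## Robot

A 6-joint arm with a two-finger parallel gripper is mounted at the origin on a cart in front of the work surface, level with it; the furniture and walls round the work are solid. World frame = base frame: x ahead of the robot, y to its left, z up, the work surface at z = 0. Lengths are in m, angles in degrees, forces in N, time in s.
With the tool pointing down it reaches from about 0.4 to 0.825 m from the base axis. Payload 7 kg.
Tool frame: the origin (TCP) lies midway between the tips of the shut fingers; the grasp point (between the pads) lies r.hold_point_z behind it (r.hold_point_z is the distance from the TCP to the grasp point, in m); z points along the fingers, x is the direction in which the jaws open and shut, and the axes are right-handed (so a half turn about z gives the same grasp; the last joint's range is limited). The gripper opens to 88 mm and grips with 3 to 60 N. Pads are 19 mm wide; open, the fingers measure 130 mm over their backs; the gripper's body (78 mm by 193 mm) begins 47 mm behind the grasp point.
Start: joints at [-56.316, 20.546, 0.682, 0, -70.136, -16.507], TCP at [0.199, -0.645, 0.198] pointing down, gripper open.
Joint ranges: [-176.03, 176.03], [-82.01, 121.73], [-58.28, 71.71], [-173.87, 95.51], [-174.79, -0.11], [-173.66, 173.66]. Speed limits (degrees/s): [136.94, 136.94, 172.46, 180, 180, 180].

## Interface

Orientations are given as [roll, pitch, yaw] about the fixed x, y, z axes, in that order (R = Rz(yaw) Ry(pitch) Rx(roll)).
In Python, from plant import get_state, viewer, close_job, r gives the robot as it stands.
- The arm moves only by the tool apply_moves, never from a script. Its argument "plan" is a list of rows, each a list of 3 entries, a list of its own where there are three numbers: the closure in counts, from 0 (fully open) to 255 (shut), then the shift along the tool's x, y, z in units of 50 mm (1.0 is 50 mm), then the turn about the tool's z in units of 6 degrees (1.0 is 6 degrees). A call has 1 to 12 rows; each row shifts and turns the commanded pose from where the row before left it, along the tool's axes as they then stand; what a row does not reach is not made up. A row lasts 1/8 s, in which the tool goes at most 62.5 mm and 10.7 degrees, less where a joint would pass 70% of its speed; a pose out of reach is approached as far as the arm can. A call is refused whole if a number of a shift passes 1 or a number of a turn 1, either way. A call with a gripper value outside its range is refused whole. The fingers move at their own pace and stop on an object; "squeeze" is the grip in N (left out, the last holds). Time passes only in rows, so rows that do not move let the fingers close. It gives the time, the measured TCP pose, the force and the opening at its end, in the units of the state.
- get_state(): the state, without advancing time (a new reading comes with each control period).
- viewer.capture(name): name is "scene" or "top" or "wrist"; returns a dict with "frame" (480x640x3 uint8, blue, green, red), "K" (3x3 intrinsics, pixels), "D" ([k1, k2, p1, p2, k3] as OpenCV has them; the pictures are not rectified), "R" (3x3) and "t" (3): a world point X has camera coordinates R X + t; the wrist camera has in their place "mount" (4x4, takes a point from camera to tool coordinates, whose origin is the TCP and whose axes are the tool frame's). Camera axes: x right, y down, z forward; pixel columns grow to the right and rows downward; lengths in m; the calibration is good to about 2 mm. A picture is of the moment at which its call begins: read the wrist's pose just before it. There is no depth.
- close_job(): hands the job in, once; it reports no verdict.
The state is a dict: "time_s": time; "joints": joint angles; "qd": joint speeds; "joint_torque": joint torques, N m; "tcp_pos": TCP position; "eef_rot": TCP orientation; "contact_force": force on the tool from outside, world axes, zero at the start; "moment": the same for the moment, N m; "gripper_width": finger opening in m.
Only numpy, scipy, OpenCV 4.12 (cv2) and the standard library are available. Lean on these libraries where they do the work, as an engineer would, in place of code of your own. Each camera call takes 0.05 s, during which the arm holds its last target.

## Task

Take up the kitchen tongs, close their jaws on the garlic bulb that stands on the chopping board, and lift the bulb with them a good 10 cm clear of the board. Touch the bulb with nothing but the tongs, and leave the lemon on the board and the other things on the table where they are. The job finishes while you hold the bulb motionless in the air in the squeezed tongs: put nothing down and let nothing go.

Things in the scene. Friction and masses are not known exactly. Their poses are not given: they have to be found in the camera images.
- tongs: Spring kitchen tongs, steel with black grips, 230 mm long with hanging loop, 0.14 kg, lying flat and open on the table. Origin on the underside at the hinge (tail); x along the tongs to the jaws, y to the left arm, z up. Two mirrored arms turn about the hinge pin, geared together: x always stays midway between them. Centre of mass near x = 85 mm. Let go, they spring open.
- tongs_jaws (a point): Midway between the jaws, 178 mm from the hinge along x, 13 mm above the underside. Jaws: steel plates 4 mm thick, x = 156 to 199 mm, z = 0 to 26 mm, ends bent a few mm inwards; 72 mm apart inside when open, 82 mm over the outside. Part-squeezed (joint 0.035) they are still about 59 mm apart and go over the bulb from above.
- tongs_grip (a point): Midway between the black grips (upright flats, x = 50 to 118 mm, 22 mm high from the underside), 85 mm from the hinge, 11 mm above the underside: squeeze here across y, gripper pointing down. Over the outer faces 62 mm when open, 56 mm part-squeezed (enough to lift and carry), 51 mm shut on the bulb. The spring pushes back on each grip with 4, 6.5 and 9 N there.
- tongs_left (a joint): Angle of each arm of the tongs (the arms are geared together): 0 open as they lie, about 0.067 when the jaws touch the bulb on both sides, 0.2 fully shut; each jaw moves in by 178 mm times this angle.
- left_jaw: Jaw plate of the tongs' left (+y) arm; its origin is at the hinge and turns with the arm.
- right_jaw: Jaw plate of the tongs' right (-y) arm; its origin is at the hinge and turns with the arm.
- garlic: Garlic bulb, pale pink-white, 48 x 47 mm across and 49 mm high with a pointed tip, widest about 20 mm above its foot, 0.02 kg; stands upright on the chopping board. Origin under its foot, z up.
- garlic_mid (a point): Middle of the garlic bulb, 24 mm above its foot.
- board: Chopping board of brown wood with two dark strips, 250 x 260 x 18 mm, fixed on the table. Origin at the centre of its underside; the top is at z = 18 mm.
- lemon: Yellow lemon, 75 x 56 x 57 mm, lying on the board about 150 mm from the bulb; leave it.
- mug: Mug, dark grey above and white below, 87 x 120 x 98 mm, standing on the table; leave it. Origin under its foot.
- mortar: Shallow grey stone mortar, 134 mm across, 53 mm high; leave it. Origin under its foot.
- glass: Clear drinking glass, 83 mm across, 94 mm high; leave it. Origin under its foot.
- shaker: Salt shaker with a grey top, 44 mm across, 90 mm high; leave it. Origin under its foot.
- spice_jar: Spice jar with a black cap, 41 mm across, 105 mm high; leave it. Origin under its foot.
Things that resemble listed ones, but are neither listed nor needed, are in the scene too. What is shaped like the garlic but red is not meant.

How it is judged (in metres and radians):
On the way, in this order (a step that is already met when the one before it is completed fails the run):
1. the tongs are taken up off the table in the gripper while the bulb still stands in its place (contact force between the fingers and tongs above 2 N and height (world z) of tongs_grip above 0.03 m and distance of garlic_mid from where it was at the start of the episode below 0.02 m and height (world z) of garlic_mid below 0.06 m), for 0.2 s.
2. both jaws of the tongs press on the bulb while it is still down at the board (contact force between each of left_jaw, right_jaw and garlic above 0.8 N and contact force between the fingers and tongs above 2 N and height (world z) of garlic_mid below 0.065 m), for 0.1 s.
3. the bulb is lifted clear of the board in the tongs (contact force between each of left_jaw, right_jaw and garlic above 0.8 N and contact force between the fingers and tongs above 2 N and height (world z) of garlic_mid above 0.12 m and value of joint tongs_left above 0.035 rad), for 0.2 s.
At the end, for the whole second after the job is handed in: Gripper holds the squeezed tongs (over 2 N), each jaw presses the bulb (over 0.8 N), bulb's middle over 120 mm above the table (8 cm lifted), still (under 30 mm/s), not touching board or fingers; tongs clear of the board; lemon and other things within 30 mm of their places (all of step 3 and linear speed of garlic below 0.03 m/s and contact force between each of garlic, tongs and board below 0.05 N and contact force between garlic and the fingers below 0.05 N and distance of each of lemon, mug, mortar, glass, shaker, spice_jar from where it was at the start of the episode below 0.03 m); the arm keeps its last pose, push and grip.
It fails at once if the robot's fingers or arm touch the garlic bulb (contact force between any of the fingers, the arm and garlic above 0.3 N).
It fails at once if the garlic bulb falls off the board (height (world z) of garlic_mid below 0.032 m).
It fails at once if the lemon is shoved or knocked off its place (distance of lemon from where it was at the start of the episode above 0.03 m).
It fails at once if the mug, mortar, glass, shaker or spice jar is shoved or knocked over (distance of any of mug, mortar, glass, shaker, spice_jar from where it was at the start of the episode above 0.03 m or angle between any of mug, mortar, glass, shaker, spice_jar's own z axis and vertical above 0.5 rad).
It also fails if it takes over 42 s, if anything falls off the work surface, if the arm or the gripper's body presses on something with over 40 N, if the wrist force passes 120 N, or if a joint passes its speed limit or range.

## Working session

There is one attempt and no reset: what is moved stays moved. The work goes in short steps, Python scripts to look and compute and a tool call to move; the robot and the scene stay as the last step left them, time stands still between calls to the robot, and variables do not carry over. Pictures are saved under pics/ and viewed, and the job is handed in when it is done.

Besides the shell and the picture viewer there is one more tool, called after "Request:" as a command line: name --argument value ..., lists and objects as JSON in quotes. apply_moves: Moves the arm, as the interface text tells. Its arguments: {"type":"object","properties":{"plan":{"type":"array","items":{"type":"array"}},"squeeze":{"type":"number"}},"required":["plan"]}

```bash
mkdir -p pics; ls; python3 - <<'E'
from plant import get_state, viewer, r
import cv2
print(get_state()); print(r.hold_point_z)
for n in ["scene","top"]:
    c=viewer.capture(n); cv2.imwrite(f"pics/{n}0.png",c["frame"]); print(n,c["K"],c["D"],c["R"],c["t"])
c=viewer.capture("wrist"); cv2.imwrite("pics/wrist0.png",c["frame"]); print(c["K"],c["D"],c["mount"])
E
```

```text
pics
{'time_s': 0.0, 'joints': array([-5.63161287e+01,  2.05924800e+01,  6.36263972e-01, -2.04296630e-02,
       -7.01344227e+01, -1.65069226e+01]), 'qd': array([-0.07552226, -0.08573223, -0.0336404 , -0.00718418, -0.11536419,
        0.00113084]), 'joint_torque': array([-5.91532680e-04, -5.82718420e+01,  2.93066293e+01,  6.99752122e+00,
        6.91661640e-03, -1.28777151e-04]), 'tcp_pos': array([ 0.19917588, -0.6444167 ,  0.19752886]), 'eef_rot': array([-1.79992658e+02, -9.23603772e-02,  1.07169985e+02]), 'contact_force': array([-0.42273947, -0.46332746,  0.485589  ]), 'moment': array([0.03938121, 0.03791439, 0.02766886]), 'gripper_width': 0.0873937795818772}
0.0188
scene [[569.52942023   0.         313.29418048]
 [  0.         569.52942023 240.87621683]
 [  0.           0.           1.        ]] [-0.03229386  0.          0.          0.          0.        ] [[-0.64621113 -0.76288673  0.02037198]
 [-0.37926684  0.29786854 -0.87603139]
 [ 0.66224455 -0.57382765 -0.48182361]] [0.54391878 0.21554179 1.06414061]
top [[466.92132154   0.         319.73074441]
 [  0.         466.92132154 238.65660592]
 [  0.           0.           1.        ]] [-0.03331549  0.          0.          0.          0.        ] [[ 0.011203   -0.99991113 -0.00722604]
 [-0.99771173 -0.01069591 -0.06676   ]
 [ 0.06667677  0.00795742 -0.9977429 ]] [0.21645649 0.58113307 1.13068756]
[[379.55081681   0.         309.34629124]
 [  0.         379.55081681 237.54323343]
 [  0.           0.           1.        ]] [-0.05888543  0.          0.          0.          0.        ] [[ 9.99998732e-01  1.56420099e-03  2.98283818e-04  2.73813575e-04]
 [-1.58897069e-03  9.67925738e-01  2.51231448e-01 -6.75857271e-02]
 [ 1.04259895e-04 -2.51231603e-01  9.67926997e-01 -1.86228629e-01]
 [ 0.00000000e+00  0.00000000e+00  0.00000000e+00  1.00000000e+00]]
```

View pics/top0.png

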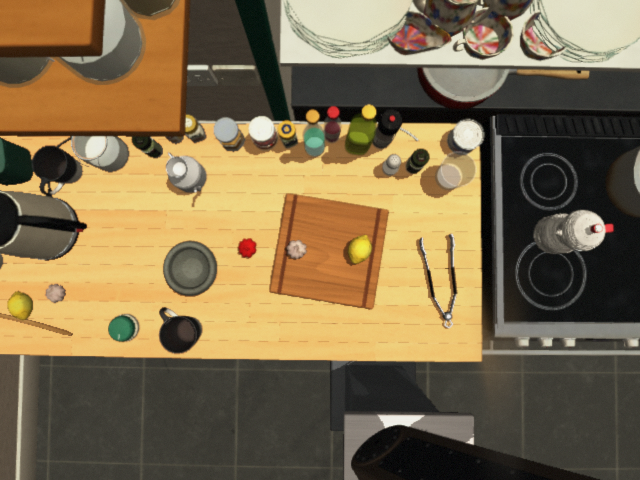

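View pics/scene0.png

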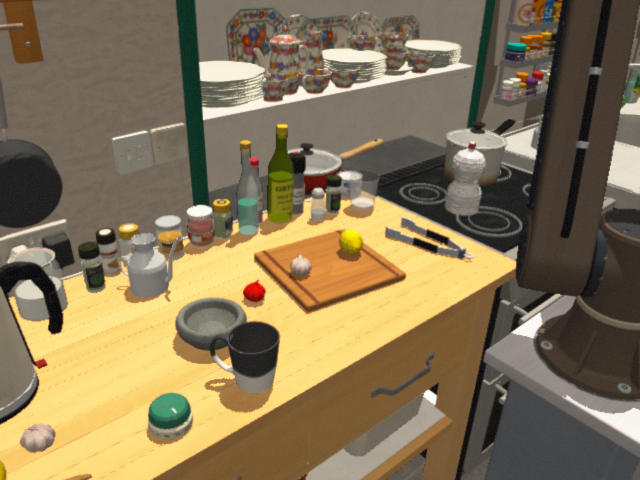

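View pics/wrist0.png

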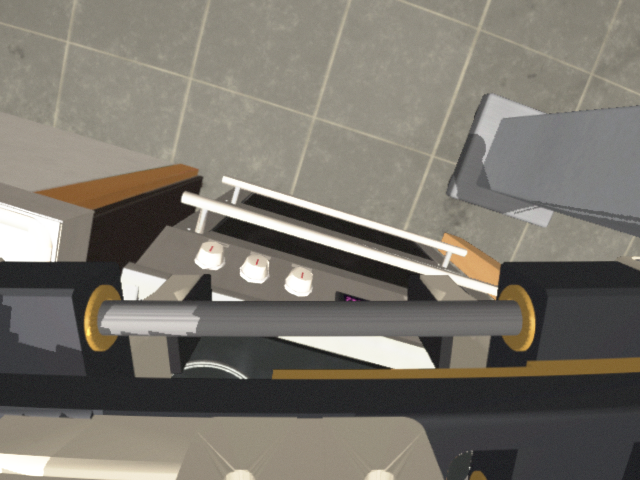

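The top view shows the tongs' hinge at about (447,322) with jaw ends at (421,238) and (451,236). The garlic is on the board at (296,249) and the lemon at (360,249). A red decoy is at (247,248), off the board. I'll zoom in to get exact pixels.

```bash
python3 - <<'E'
import cv2
a=cv2.imread("pics/top0.png")
x=cv2.resize(a[220:345,395:495],None,fx=4.7,fy=4.7,interpolation=cv2.INTER_CUBIC)
y=cv2.resize(a[180:320,260:400],None,fx=4,fy=4,interpolation=cv2.INTER_CUBIC)
cv2.imwrite("pics/z1.png",x);cv2.imwrite("pics/z2.png",y)
b=cv2.imread("pics/scene0.png")
cv2.imwrite("pics/z3.png",cv2.resize(b[205:305,250:480],None,fx=3.4,fy=3.4,interpolation=cv2.INTER_CUBIC))
E
```

```text
(no output)
```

View pics/z1.png

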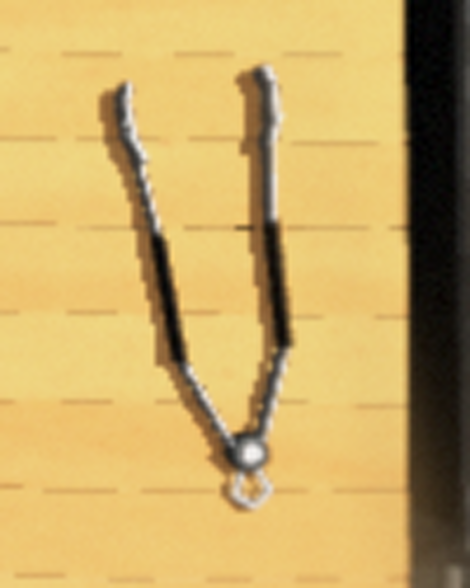

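View pics/z2.png

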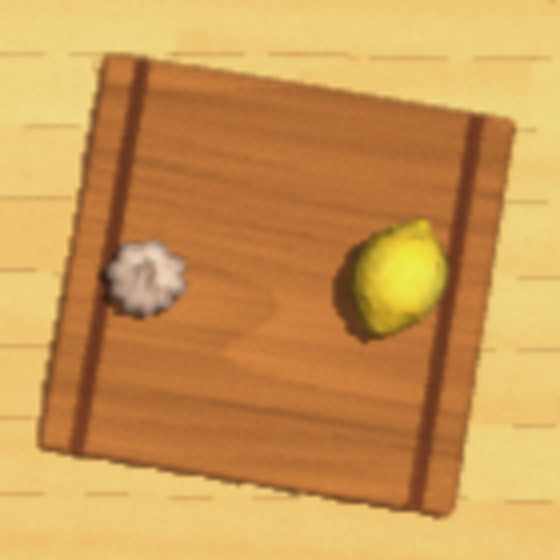

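View pics/z3.png

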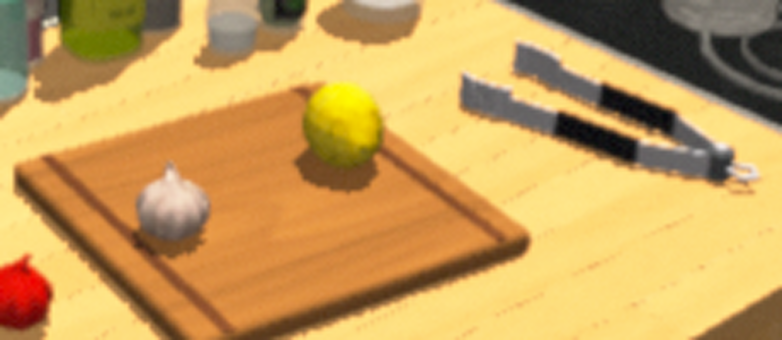

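```bash
cat > h.py <<'E'
import cv2, numpy as np
from plant import viewer, get_state
def ray(c,uv):
    p=cv2.undistortPoints(np.array([[uv]],float),c["K"],c["D"])[0,0]
    d=c["R"].T@np.array([p[0],p[1],1.]); o=-c["R"].T@c["t"]; return o,d
def at(c,uv,z):
    o,d=ray(c,uv); return o+d*(z-o[2])/d[2]
def proj(c,X):
    return cv2.projectPoints(np.array(X,float).reshape(-1,1,3),cv2.Rodrigues(np.array(c["R"]))[0],np.array(c["t"]),c["K"],c["D"])[0][:,0]
E
python3 - <<'E'
from h import *
c=viewer.capture("top"); s=viewer.capture("scene")
f=lambda x,y:(395+(x+.5)/4.7-.5,220+(y+.5)/4.7-.5)
P={}
for n,p,z in [("hinge",(248,453),.02),("ljaw",(125,88),.026),("rjaw",(264,70),.026),("lg0",(180,360),.022),("lg1",(157,235),.022),("rg0",(285,345),.022),("rg1",(271,222),.022)]:
    P[n]=at(c,f(*p),z); print(n,P[n].round(4))
gm=(P["lg0"]+P["lg1"]+P["rg0"]+P["rg1"])/4; jm=(P["ljaw"]+P["rjaw"])/2
print(gm,jm,"yaw h-j",np.degrees(np.arctan2(*(jm-P["hinge"])[1::-1])),"len",np.linalg.norm((jm-P["hinge"])[:2]),np.linalg.norm((gm-P["hinge"])[:2]),np.linalg.norm((P["lg0"]+P["lg1"]-P["rg0"]-P["rg1"])/2))
n=(P["rjaw"]-P["ljaw"]);print("yaw perp",np.degrees(np.arctan2(n[0],-n[1])), np.linalg.norm(n))
g=lambda x,y:(260+(x+.5)/4-.5,180+(y+.5)/4-.5)
print("garlic",at(c,g(146,279),.038))
for q in [(105,53),(515,120),(38,448),(448,517)]: print("board",at(c,g(*q),.018).round(4))
print("lemon",at(c,g(400,278),.045))
k=lambda x,y:(250+(x+.5)/3.4-.5,205+(y+.5)/3.4-.5)
# scene ray at garlic widest y
o1,d1=ray(c,g(146,279)); o2,d2=ray(s,k(173,212))
A=np.stack([d1,-d2],1); t=np.linalg.lstsq(A,o2-o1,rcond=None)[0]; print(o1+t[0]*d1,o2+t[1]*d2)
for n_ in [(173,168)]: print("tip",at(s,k(*n_),.067))
for n_,z in [((461,77),.026),((516,45),.026),((716,152),.02)]: print("scene tongs",at(s,k(*n_),z))
E
```

```text
hinge [ 0.3928 -0.091   0.02  ]
ljaw [ 0.5818 -0.0261  0.026 ]
rjaw [ 0.592  -0.0989  0.026 ]
lg0 [ 0.4407 -0.0552  0.022 ]
lg1 [ 0.5054 -0.0434  0.022 ]
rg0 [ 0.449 -0.11   0.022]
rg1 [ 0.5128 -0.1031  0.022 ]
[ 0.47698119 -0.07792088  0.022     ] [ 0.5869123  -0.06247515  0.026     ] yaw h-j 8.351501016022992 len 0.19615057118646698 0.08514454837599147 0.05775212897334051
yaw perp 7.9812376535446194 0.07350732297528555
garlic [0.55088414 0.27960006 0.038     ]
board [0.6921 0.3084 0.018 ]
board [0.6528 0.0535 0.018 ]
board [0.4472 0.3456 0.018 ]
board [0.4081 0.094  0.018 ]
lemon [0.55284401 0.1263047  0.045     ]
[0.55093788 0.27967254 0.03675749] [0.55316597 0.28214612 0.03699815]
tip [0.55716483 0.2792599  0.067     ]
scene tongs [ 0.58329509 -0.0205847   0.026     ]
scene tongs [ 0.59419935 -0.09391795  0.026     ]
scene tongs [ 0.39881328 -0.08842532  0.02      ]
```

Request:
apply_moves --plan '[[0, [0.77, 0.72, 0], 0], [0, [0.77, 0.72, 0], 0], [0, [0.77, 0.72, 0], 0], [0, [0.77, 0.72, 0], 0], [0, [0.77, 0.72, 0], 0], [0, [0.77, 0.72, 0], 0], [0, [0.77, 0.72, 0], 0], [0, [0.77, 0.72, 0], 0], [0, [0.77, 0.72, 0], 0], [0, [0.77, 0.72, 0], 0], [0, [0.77, 0.72, 0], 0], [0, [0.77, 0.72, 0], 0]]' --squeeze 10

```text
time_s: 1.75
tcp_pos: [0.4761, -0.0741, 0.1988]
eef_rot: [180.0, 0.0, 107.2]
contact_force: [0.7, -0.7, -0.5]
gripper_width: 0.0876
```

Request:
apply_moves --plan '[[0, [0, 0, 0], 0.75], [0, [0, 0, 0], 0.75], [0, [0, 0, 0], 0]]'

```text
time_s: 2.12
tcp_pos: [0.4756, -0.0757, 0.1984]
eef_rot: [-180.0, -0.0, 98.2]
contact_force: [-0.3, -0.3, 0.1]
gripper_width: 0.0877
```

```bash
python3 - <<'E'
from h import *
s=get_state(); print(s["tcp_pos"],s["eef_rot"],s["joints"],s["time_s"])
c=viewer.capture("wrist"); cv2.imwrite("pics/w1.png",c["frame"])
E
```

```text
[ 0.47555001 -0.07570567  0.19842493] [-1.79994864e+02 -3.10946249e-03  9.82270697e+01] [ 1.44236635e+01  2.03412416e+00 -2.29000224e+01 -4.02020812e-03
 -6.50706235e+01 -9.61948990e+01] 2.125
```

View pics/w1.png

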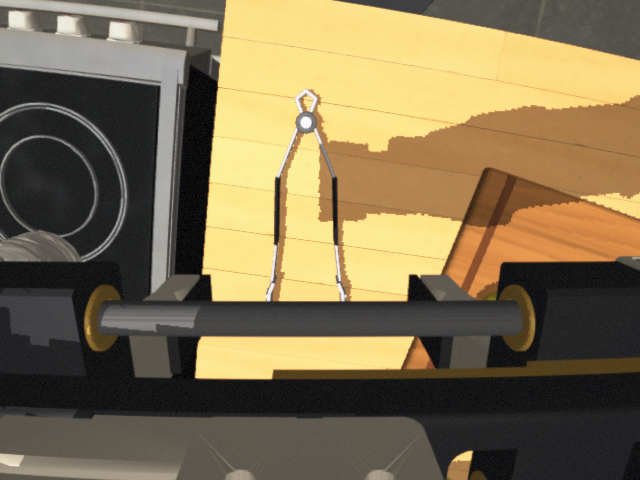

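```bash
cat >> h.py <<'E'
from scipy.spatial.transform import Rotation as Ro
def wcam(c,s):
    T=np.eye(4); T[:3,:3]=Ro.from_euler("xyz",s["eef_rot"],degrees=True).as_matrix(); T[:3,3]=s["tcp_pos"]
    E=np.linalg.inv(T@np.array(c["mount"])); return dict(K=c["K"],D=c["D"],R=E[:3,:3],t=E[:3,3])
E
python3 - <<'E'
from h import *
s=get_state(); c=viewer.capture("wrist"); w=wcam(c,s)
cv2.imwrite("pics/z4.png",cv2.resize(c["frame"][80:310,230:390],None,fx=2.6,fy=2.6,interpolation=cv2.INTER_CUBIC))
P={n:at(w,p,z) for n,p,z in [("h",(306,122),.02),("l0",(334,177),.022),("l1",(336,244),.022),("r0",(277,178),.022),("r1",(276,244),.022)]}
for n in P: print(n,P[n])
gm=(P["l0"]+P["l1"]+P["r0"]+P["r1"])/4; print(gm, np.degrees(np.arctan2(*(gm-P["h"])[1::-1])))
d=P["l0"]+P["l1"]-P["r0"]-P["r1"]; print(np.degrees(np.arctan2(-d[0],d[1])),np.linalg.norm(d)/2)
E
```

```text
h [ 0.39352069 -0.09077403  0.02      ]
l0 [ 0.4395949  -0.05720141  0.022     ]
l1 [ 0.50446593 -0.04459341  0.022     ]
r0 [ 0.44840581 -0.11064034  0.022     ]
r1 [ 0.51313608 -0.10348205  0.022     ]
[ 0.47640068 -0.07897931  0.022     ] 8.09942461685248
8.845740333427216 0.05683983988356017
```

View pics/z4.png

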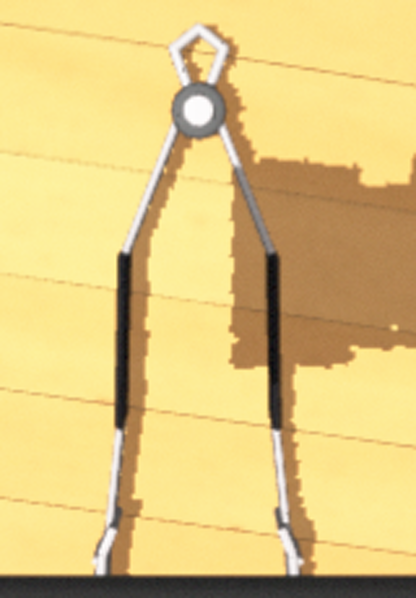

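Request:
apply_moves --plan '[[0, [-0.055, 0.015, 0.8], 0], [0, [0, 0, 0.8], 0], [0, [0, 0, 0.8], 0], [0, [0, 0, 0.6], 0], [0, [0, 0, 0.4], 0], [0, [0, 0, 0.2], 0], [0, [0, 0, 0.2], 0], [0, [0, 0, 0], 0]]'

```text
time_s: 3.22
tcp_pos: [0.4766, -0.0786, 0.0083]
eef_rot: [-180.0, 0.0, 98.2]
contact_force: [-0.6, 0.9, 0.5]
gripper_width: 0.0876
```

```bash
python3 - <<'E'
from h import *
s=get_state(); print(s["tcp_pos"],s["eef_rot"],s["time_s"],s["contact_force"])
c=viewer.capture("wrist"); cv2.imwrite("pics/w2.png",c["frame"])
c=viewer.capture("scene"); cv2.imwrite("pics/s2.png",cv2.resize(c["frame"][130:330,240:540],None,fx=2.6,fy=2.6))
E
```

```text
[ 0.47663464 -0.0785983   0.00827646] [-1.79974564e+02  1.49957057e-03  9.81863728e+01] 3.225 [-0.61448799  0.87232293  0.50530162]
```

View pics/w2.png

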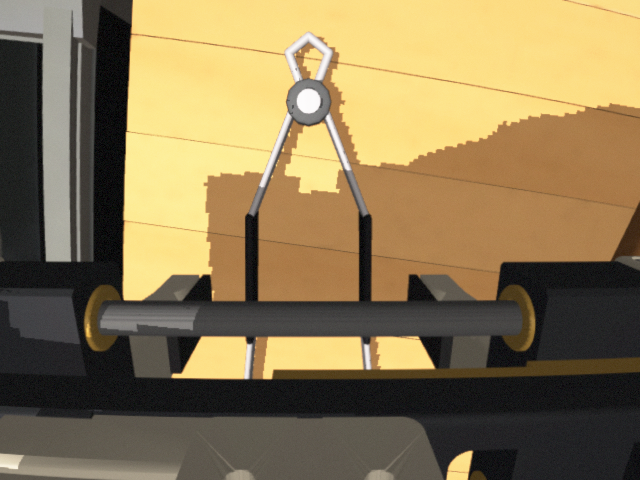

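View pics/s2.png

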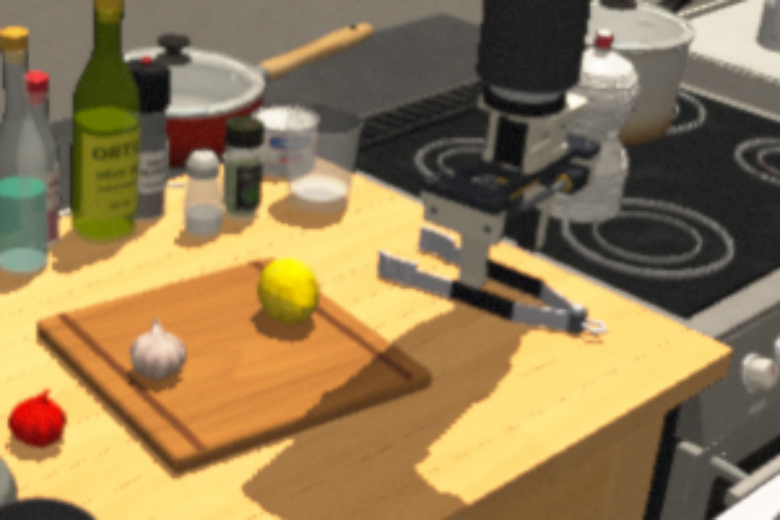

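The fingers straddle the grips evenly, with the tongs centred at about column 308. I'll go down 5 mm more and close to a partial squeeze.

Request:
apply_moves --plan '[[0, [0, 0, 0.1], 0], [50, [0, 0, 0], 0], [80, [0, 0, 0], 0], [94, [0, 0, 0], 0], [94, [0, 0, 0], 0], [94, [0, 0, 0], 0], [94, [0, 0, 0], 0], [94, [0, 0, 0], 0]]' --squeeze 20

```text
time_s: 4.32
tcp_pos: [0.4767, -0.0785, 0.0034]
eef_rot: [-180.0, -0.0, 98.2]
contact_force: [0.3, 0.3, 0.0]
gripper_width: 0.0547
```

Request:
apply_moves --plan '[[90, [0, 0, 0], 0], [90, [0, 0, 0], 0], [90, [0, 0, -0.1], 0], [90, [0, 0, -0.2], 0], [90, [0, 0, -0.4], 0], [90, [0, 0, -0.4], 0], [90, [0, 0, -0.4], 0], [90, [0, 0, -0.4], 0], [90, [0, 0, -0.4], 0], [90, [0, 0, -0.2], 0], [90, [0, 0, 0], 0], [90, [0, 0, 0], 0]]'

```text
time_s: 5.82
tcp_pos: [0.4762, -0.0785, 0.1279]
eef_rot: [-179.9, -0.0, 98.2]
contact_force: [0.1, -0.3, -0.1]
gripper_width: 0.0568
```

```bash
python3 - <<'E'
from h import *
s=get_state(); print(s["tcp_pos"],s["eef_rot"],s["time_s"],s["contact_force"],s["moment"])
c=viewer.capture("wrist"); cv2.imwrite("pics/w3.png",c["frame"])
c=viewer.capture("scene"); cv2.imwrite("pics/s3.png",cv2.resize(c["frame"][130:330,240:540],None,fx=2.6,fy=2.6))
c=viewer.capture("top"); cv2.imwrite("pics/t3.png",cv2.resize(c["frame"][180:340,250:500],None,fx=3,fy=3))
E
```

```text
[ 0.47623793 -0.07854005  0.12785432] [-1.79946073e+02 -9.01263771e-03  9.81666683e+01] 5.825 [ 0.07826938 -0.30131144 -0.12562797] [ 0.0056238   0.00110317 -0.01024703]
```

View pics/w3.png

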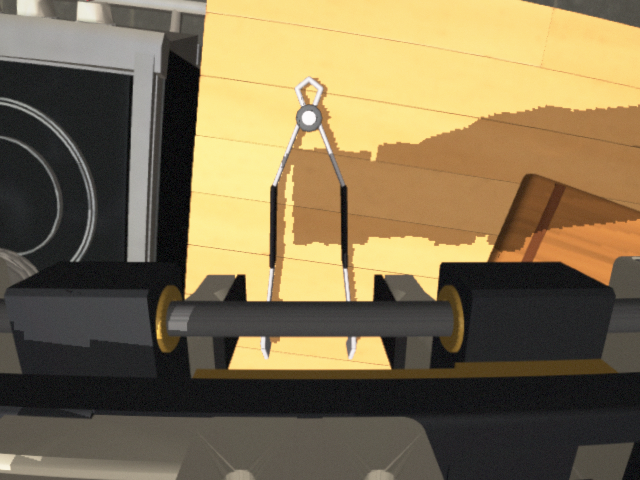

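View pics/s3.png

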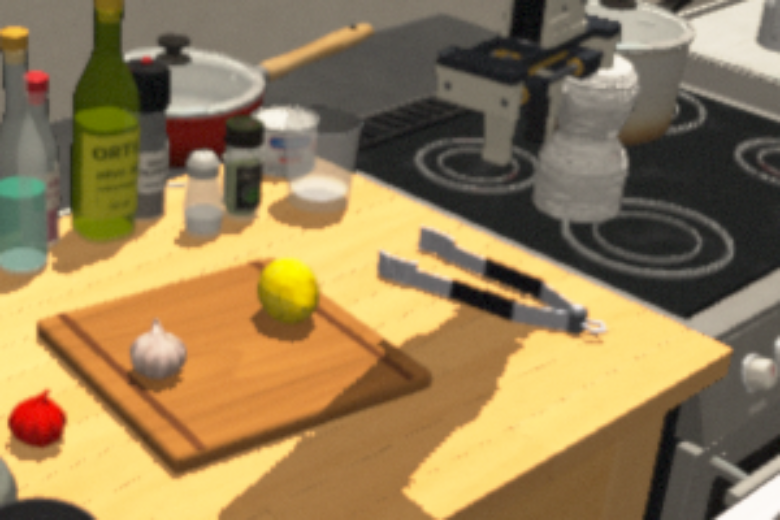

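View pics/t3.png

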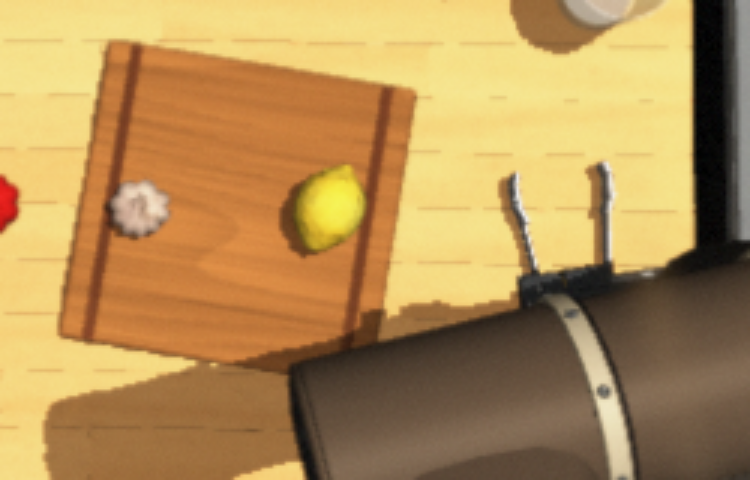

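The tongs stayed on the table. In the scene view they are still lying flat, so the partial opening let them go. I'll measure where they are now and try again with a firmer squeeze.

```bash
python3 - <<'E'
from h import *
s=get_state(); c=viewer.capture("wrist"); w=wcam(c,s)
cv2.imwrite("pics/z5.png",cv2.resize(c["frame"][70:370,240:380],None,fx=2,fy=2,interpolation=cv2.INTER_CUBIC))
P={n:at(w,p,z) for n,p,z in [("h",(309,118),.02),("l0",(344.5,186),.022),("l1",(346,266),.022),("r0",(273,186),.022),("r1",(272.5,266),.022),("lj",(351,358),.026),("rj",(266,358),.026)]}
for n in P: print(n,P[n])
gm=(P["l0"]+P["l1"]+P["r0"]+P["r1"])/4; print(gm, np.degrees(np.arctan2(*(gm-P["h"])[1::-1])))
d=P["l0"]+P["l1"]-P["r0"]-P["r1"]; print(np.degrees(np.arctan2(-d[0],d[1])),np.linalg.norm(d)/2, np.linalg.norm(P["lj"]-P["rj"]))
E
```

```text
h [ 0.3938026  -0.09052652  0.02      ]
l0 [ 0.4397676  -0.05627441  0.022     ]
l1 [ 0.50347728 -0.04429555  0.022     ]
r0 [ 0.44766999 -0.11068622  0.022     ]
r1 [ 0.51204943 -0.10329211  0.022     ]
lj [ 0.58386673 -0.026462    0.026     ]
rj [ 0.5943888  -0.09880574  0.026     ]
[ 0.47574108 -0.07863707  0.022     ] 8.256119744827698
8.265395523416178 0.05729936261549395 0.07310492929322751
```

View pics/z5.png

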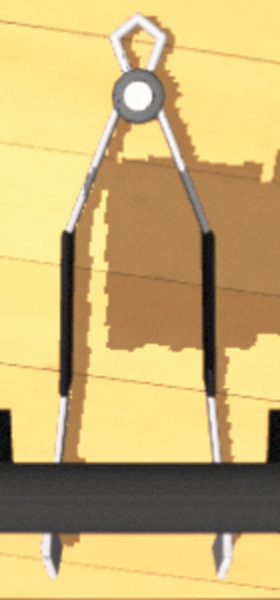

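Request:
apply_moves --plan '[[20, [0, 0, 0.2], 0], [10, [0, 0, 0.6], 0], [0, [0, 0, 0.6], 0], [0, [0, 0, 0.6], 0], [0, [0, 0, 0.3], 0], [0, [0, 0, 0.2], 0], [50, [0, 0, 0.02], 0], [80, [0, 0, 0], 0], [97, [0, 0, 0], 0], [97, [0, 0, 0], 0], [97, [0, 0, 0], 0], [97, [0, 0, 0], 0]]' --squeeze 20

```text
time_s: 7.52
tcp_pos: [0.4768, -0.0785, 0.0026]
eef_rot: [180.0, -0.0, 98.2]
contact_force: [0.4, 0.1, -0.6]
gripper_width: 0.0541
```

```bash
python3 - <<'E'
from h import *
s=get_state(); print(s["tcp_pos"],s["eef_rot"],s["time_s"],s["contact_force"],s["gripper_width"])
c=viewer.capture("wrist"); cv2.imwrite("pics/w4.png",c["frame"])
c=viewer.capture("scene"); cv2.imwrite("pics/s4.png",cv2.resize(c["frame"][170:290,370:500],None,fx=5,fy=5))
E
```

```text
[ 0.47678973 -0.07851271  0.00258678] [ 1.79986767e+02 -1.04493545e-03  9.81763222e+01] 7.525 [ 0.40839955  0.0796626  -0.55243573] 0.05405043435965684
```

View pics/w4.png

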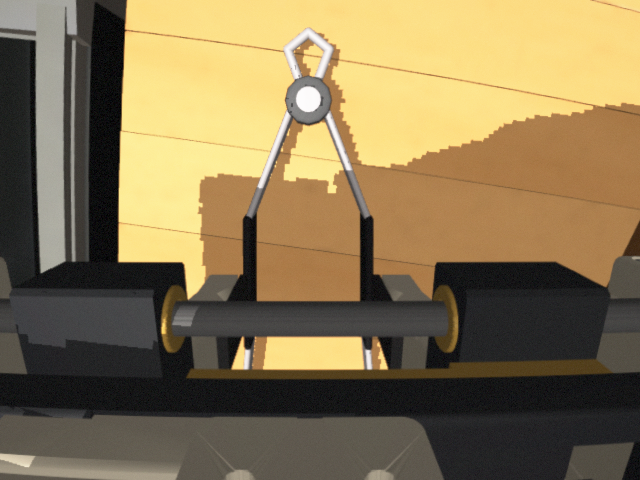

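View pics/s4.png

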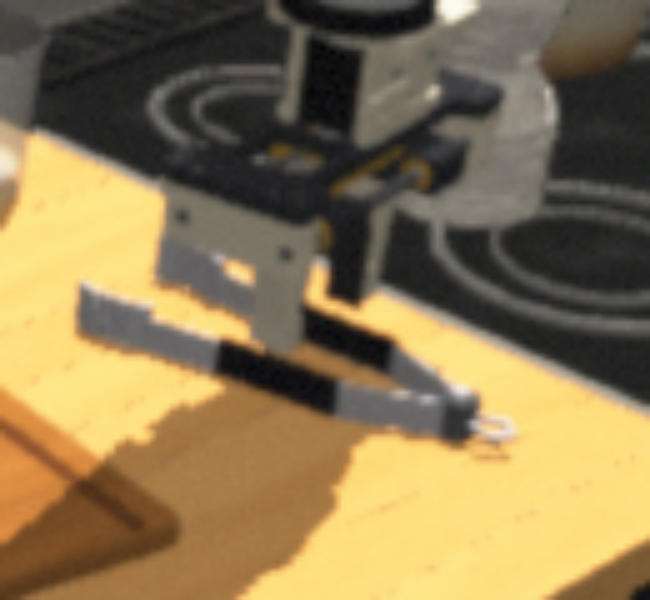

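```bash
python3 - <<'E'
from h import *
s=get_state(); c=viewer.capture("scene")
T=Ro.from_euler("xyz",s["eef_rot"],degrees=True).as_matrix()
pts=[];cols=[]
im=c["frame"].copy()
x0,y0,f=370,170,5
im=cv2.resize(im[y0:290,x0:500],None,fx=f,fy=f)
for sx in (1,-1):
  for z in (0,-.0188,-.04):
    for o in (0.027,.05):
      X=s["tcp_pos"]+T@np.array([sx*o,0,z]); p=proj(c,X)[0]; print(sx,z,o,p.round(1))
      cv2.circle(im,(int((p[0]-x0)*f),int((p[1]-y0)*f)),4,(0,0,255) if z==0 else (0,255,0) if z==-.0188 else (255,0,0),-1)
cv2.imwrite("pics/s5.png",im)
w=viewer.capture("wrist");cw=wcam(w,s)
im=w["frame"].copy()
for sx in (1,-1):
  for z in (0,-.0188,-.04):
      X=s["tcp_pos"]+T@np.array([sx*.027,0,z]); p=proj(cw,X)[0]; cv2.circle(im,(int(p[0]),int(p[1])),4,(0,0,255) if z==0 else (0,255,0) if z==-.0188 else (255,0,0),-1)
cv2.imwrite("pics/w5.png",im)
E
```

```text
1 0 0.027 [425.7 248.4]
1 0 0.05 [420.7 251.7]
1 -0.0188 0.027 [426.6 241.7]
1 -0.0188 0.05 [421.6 245. ]
1 -0.04 0.027 [427.6 234.1]
1 -0.04 0.05 [422.6 237.4]
-1 0 0.027 [437.  240.8]
-1 0 0.05 [441.7 237.6]
-1 -0.0188 0.027 [438.  234.2]
-1 -0.0188 0.05 [442.6 231.1]
-1 -0.04 0.027 [439.  226.7]
-1 -0.04 0.05 [443.7 223.7]
```

View pics/s5.png

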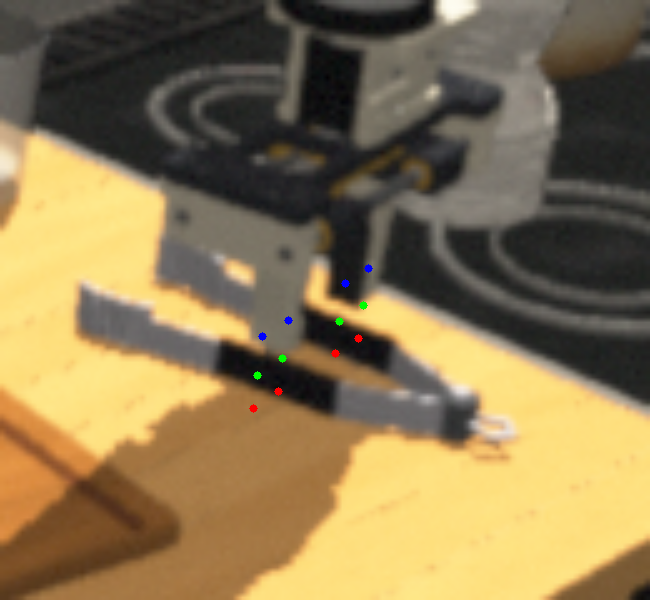

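View pics/w5.png

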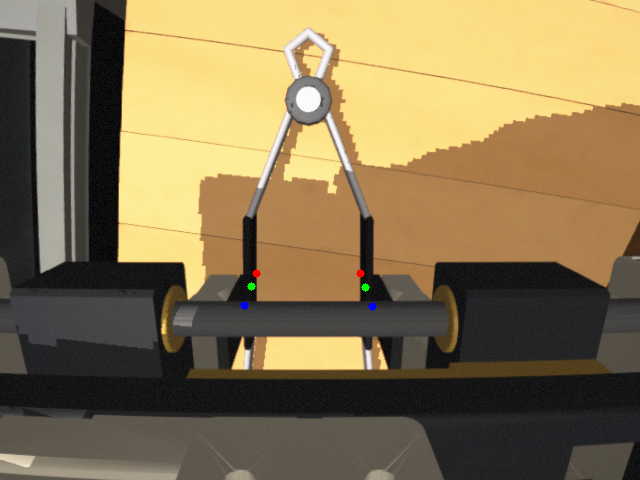

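The projected TCP (red) lies on the table, but the visible fingertips end about 25 mm higher, just above the grips. They retract as the gripper opens, so the fingers never reached the grips. I'll open just enough to clear them, then go lower in steps while watching the force.

Request:
apply_moves --plan '[[80, [0, 0, 0], 0], [60, [0, 0, 0], 0], [50, [0, 0, 0], 0], [50, [0, 0, 0], 0], [50, [0, 0, 0.1], 0], [50, [0, 0, 0.1], 0], [50, [0, 0, 0], 0]]'

```text
time_s: 8.6
tcp_pos: [0.4763, -0.0786, -0.0081]
eef_rot: [-179.9, 0.0, 98.2]
contact_force: [-0.4, -0.9, -0.8]
gripper_width: 0.0705
```

```bash
python3 - <<'E'
from h import *
s=get_state(); print(s["tcp_pos"],s["contact_force"],s["gripper_width"])
c=viewer.capture("scene"); cv2.imwrite("pics/s6.png",cv2.resize(c["frame"][170:290,370:500],None,fx=5,fy=5))
E
```

```text
[ 0.47625488 -0.07861497 -0.00814841] [-0.40703155 -0.93863117 -0.78477183] 0.07051359518966674
```

View pics/s6.png

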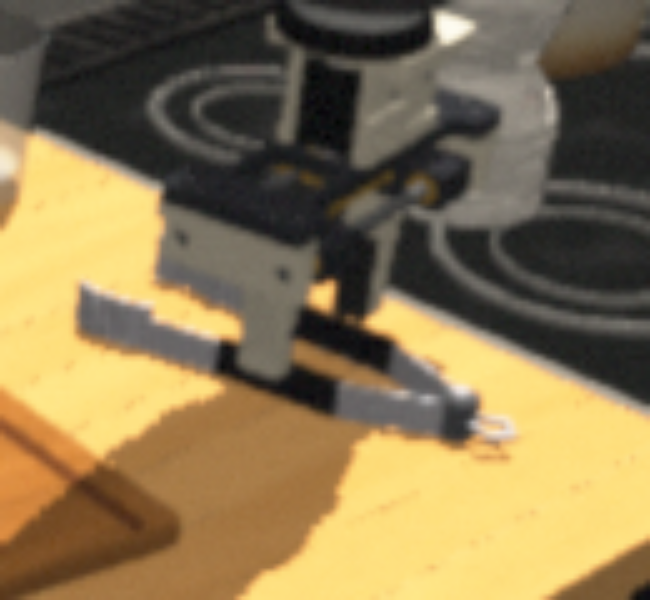

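Request:
apply_moves --plan '[[50, [0, 0, 0.1], 0], [50, [0, 0, 0.05], 0], [50, [0, 0, 0.05], 0], [50, [0, 0, 0], 0]]'

```text
time_s: 9.15
tcp_pos: [0.4766, -0.0786, -0.0178]
eef_rot: [-180.0, 0.0, 98.2]
contact_force: [-0.0, 0.7, -0.2]
gripper_width: 0.0706
```

```bash
python3 - <<'E'
from h import *
s=get_state(); print(s["tcp_pos"],s["contact_force"],s["gripper_width"])
c=viewer.capture("scene"); cv2.imwrite("pics/s7.png",cv2.resize(c["frame"][170:290,370:500],None,fx=5,fy=5))
E
```

```text
[ 0.4765618  -0.07856212 -0.01776282] [-0.01882211  0.72059359 -0.23814644] 0.07062281747273043
```

View pics/s7.png

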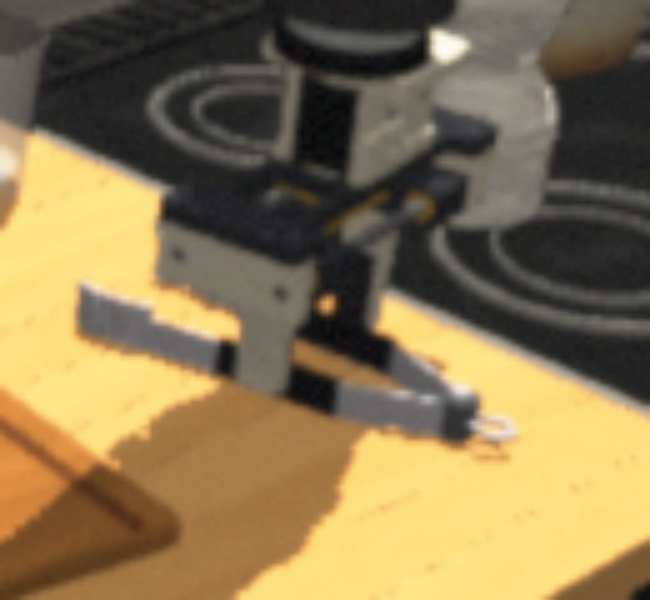

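The fingers now cover most of the grip height. I'll close on them.

Request:
apply_moves --plan '[[70, [0, 0, 0], 0], [85, [0, 0, 0], 0], [94, [0, 0, 0], 0], [94, [0, 0, 0], 0], [94, [0, 0, 0], 0], [94, [0, 0, 0], 0]]' --squeeze 20

```text
time_s: 9.95
tcp_pos: [0.477, -0.0784, -0.0174]
eef_rot: [180.0, -0.0, 98.2]
contact_force: [1.4, 0.3, 1.5]
gripper_width: 0.0553
```

```bash
python3 - <<'E'
from h import *
s=get_state(); print(s["tcp_pos"],s["contact_force"],s["gripper_width"])
c=viewer.capture("wrist"); cv2.imwrite("pics/w8.png",c["frame"])
E
```

```text
[ 0.4770455  -0.07842705 -0.01740992] [1.42329912 0.27114137 1.46023952] 0.055306497624812004
```

View pics/w8.png

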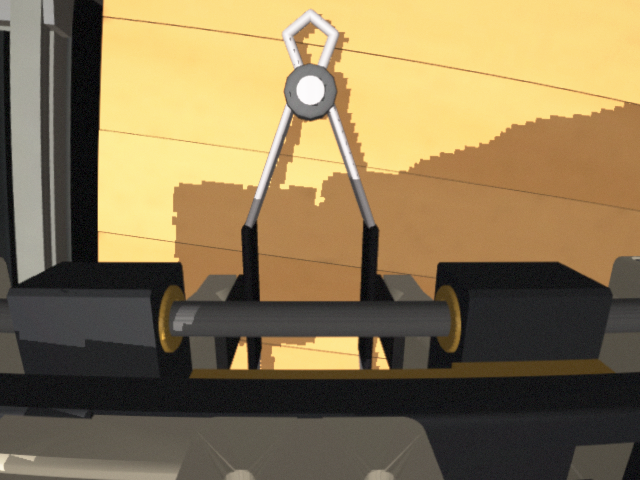

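The grips now taper inwards and the width stopped at 55.3 mm, so the tongs are held. Lifting.

Request:
apply_moves --plan '[[94, [0, 0, -0.1], 0], [94, [0, 0, -0.2], 0], [94, [0, 0, -0.4], 0], [94, [0, 0, -0.4], 0], [94, [0, 0, -0.4], 0], [94, [0, 0, -0.4], 0], [94, [0, 0, -0.4], 0], [94, [0, 0, -0.2], 0], [94, [0, 0, 0], 0], [94, [0, 0, 0], 0]]'

```text
time_s: 11.25
tcp_pos: [0.4761, -0.0786, 0.1068]
eef_rot: [-179.9, -0.0, 98.2]
contact_force: [-0.3, -1.3, -1.5]
gripper_width: 0.0554
```

```bash
python3 - <<'E'
from h import *
s=get_state(); print(s["tcp_pos"],s["contact_force"],s["moment"],s["gripper_width"])
w=viewer.capture("wrist"); cv2.imwrite("pics/w9.png",w["frame"])
c=viewer.capture("scene"); cv2.imwrite("pics/s9.png",cv2.resize(c["frame"][130:330,240:540],None,fx=2.6,fy=2.6))
E
```

```text
[ 0.47611455 -0.07857373  0.1067895 ] [-0.34813701 -1.25629403 -1.48912815] [-0.03383192  0.01427912  0.02035982] 0.05538714292044778
```

View pics/w9.png

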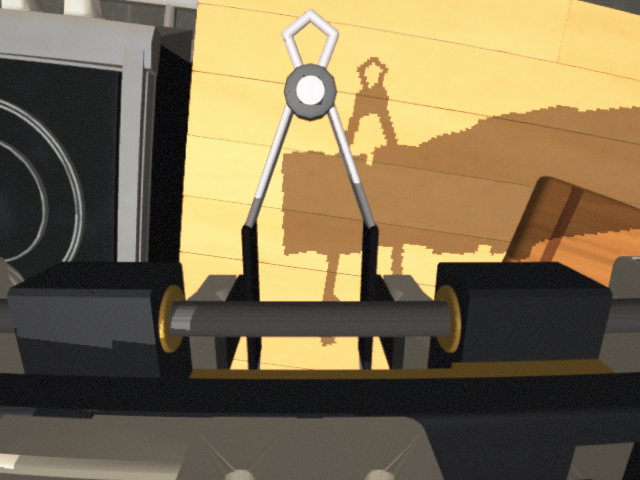

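View pics/s9.png

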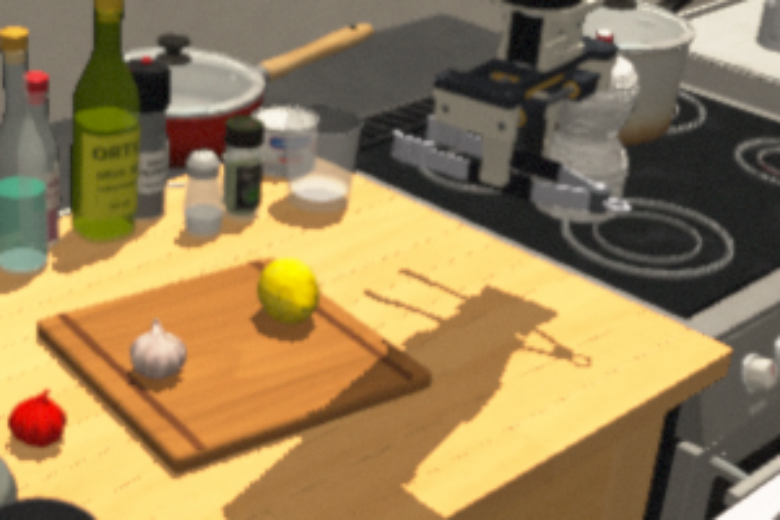

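Request:
apply_moves --plan '[[94, [0.3, 0.06, 0], 0], [94, [0.6, 0.06, 0], 0], [94, [0.8, 0.06, 0], 0], [94, [0.8, 0.06, 0], 0], [94, [0.8, 0.06, 0], 0], [94, [0.8, 0.06, 0], 0], [94, [0.8, 0.06, 0], 0], [94, [0.8, 0.06, 0], 0], [94, [0.7, 0.06, 0], 0], [94, [0.3, 0.06, 0], 0], [94, [0.185, 0.026, 0], 0], [94, [0, 0, 0], 0]]'

```text
time_s: 12.85
tcp_pos: [0.4586, 0.2666, 0.1072]
eef_rot: [-180.0, 0.0, 98.2]
contact_force: [-0.5, -0.6, -1.4]
gripper_width: 0.0554
```

```bash
python3 - <<'E'
from h import *
s=get_state(); print(s["tcp_pos"],s["eef_rot"],s["contact_force"],s["gripper_width"],s["time_s"])
w=viewer.capture("wrist"); cv2.imwrite("pics/w10.png",w["frame"])
c=viewer.capture("top"); cv2.imwrite("pics/t10.png",cv2.resize(c["frame"][180:320,220:400],None,fx=4.2,fy=4.2,interpolation=cv2.INTER_CUBIC))
psi=np.radians(s["eef_rot"][2]-90); a=np.array([np.cos(psi),np.sin(psi),0]); b=np.array([-a[1],a[0],0])
u=s["tcp_pos"][2]+.0174
for d,l in [(.114,.037),(.114,-.037)]:
    X=s["tcp_pos"]*[1,1,0]+a*d+b*l+[0,0,u+.026]; p=proj(c,X)[0]; print((p-[220,180])*4.2)
print(s["tcp_pos"]+a*.094)
c=viewer.capture("scene"); cv2.imwrite("pics/s10.png",cv2.resize(c["frame"][130:330,200:470],None,fx=2.9,fy=2.9))
E
```

```text
[0.45860022 0.26656966 0.10719912] [-1.79971862e+02  2.25439475e-02  9.81817129e+01] [-0.53806026 -0.55125374 -1.40044275] 0.055449762004913736 12.85
[231.26305269 251.7046395 ]
[372.15246361 233.02649749]
[0.55164346 0.27994709 0.10719912]
```

View pics/w10.png

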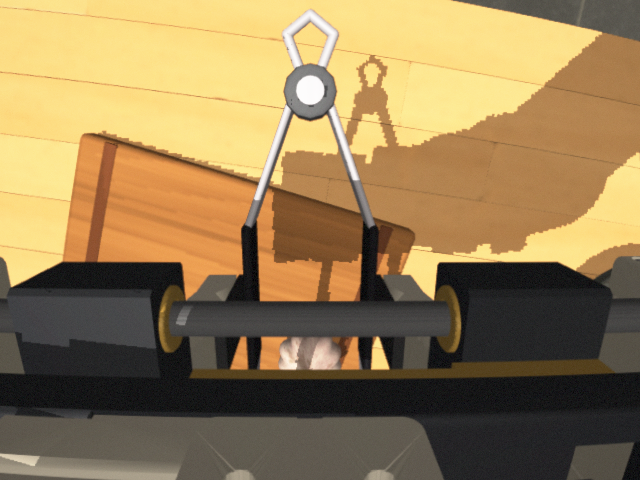

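View pics/t10.png

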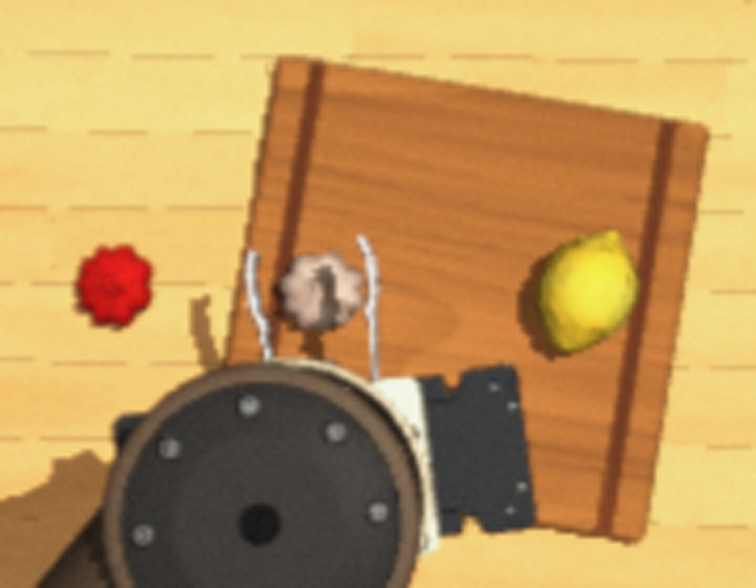

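View pics/s10.png

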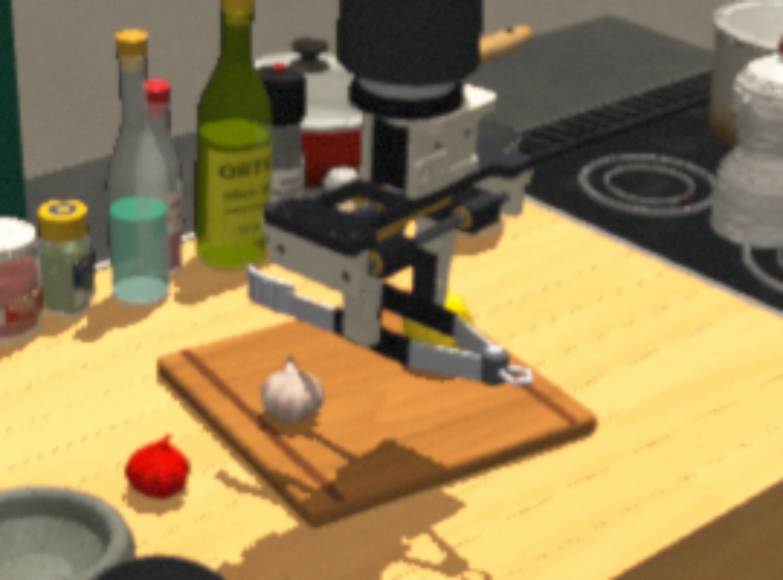

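```bash
python3 - <<'E'
from h import *
s=get_state();c=viewer.capture("top")
g=lambda x,y:(220+(x+.5)/4.2-.5,180+(y+.5)/4.2-.5)
L=at(c,g(251,255),.150);R=at(c,g(363,240),.150);print(L,R,np.linalg.norm(L-R))
m=(L+R)/2; psi=np.radians(8.2);a=np.array([np.cos(psi),np.sin(psi),0]);print("jaw pt",m-a*.021)
G=at(c,g(320,290),.038);print("garlic",G)
d=G-(m-a*.021); b=np.array([-a[1],a[0],0]); print("need along",d@a,"left",d@b)
E
```

```text
[0.56542909 0.31000484 0.15      ] [0.57388392 0.25175406 0.15      ] 0.05886116361217294
jaw pt [0.5488712  0.27788424 0.15      ]
garlic [0.55259407 0.28039019 0.038     ]
need along 0.004042222622363645 left 0.001949334755440036
```

Request:
apply_moves --plan '[[92, [0.035, 0.06, 0.2], 0], [92, [0, 0, 0.3], 0], [92, [0, 0, 0.3], 0], [92, [0, 0, 0.2], 0], [92, [0, 0, 0], 0], [92, [0, 0, 0], 0]]'

```text
time_s: 13.8
tcp_pos: [0.4617, 0.269, 0.0577]
eef_rot: [180.0, -0.0, 98.2]
contact_force: [-0.2, 0.2, -0.8]
gripper_width: 0.0562
```

```bash
python3 - <<'E'
from h import *
s=get_state(); print(s["tcp_pos"],s["eef_rot"],s["contact_force"],s["gripper_width"],s["time_s"])
w=viewer.capture("wrist"); cv2.imwrite("pics/w11.png",w["frame"])
c=viewer.capture("top"); cv2.imwrite("pics/t11.png",cv2.resize(c["frame"][220:290,250:350],None,fx=7.5,fy=7.5,interpolation=cv2.INTER_CUBIC))
c=viewer.capture("scene"); cv2.imwrite("pics/s11.png",cv2.resize(c["frame"][180:300,250:400],None,fx=5,fy=5))
E
```

```text
[0.46168633 0.26903741 0.05767976] [ 1.79982550e+02 -6.56352546e-04  9.81917363e+01] [-0.21336738  0.2096132  -0.80117385] 0.05617781747245979 13.8
```

View pics/t11.png

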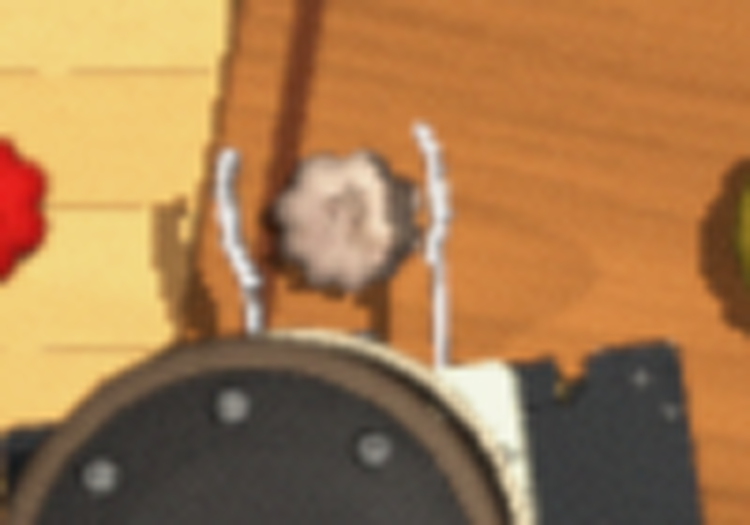

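View pics/s11.png

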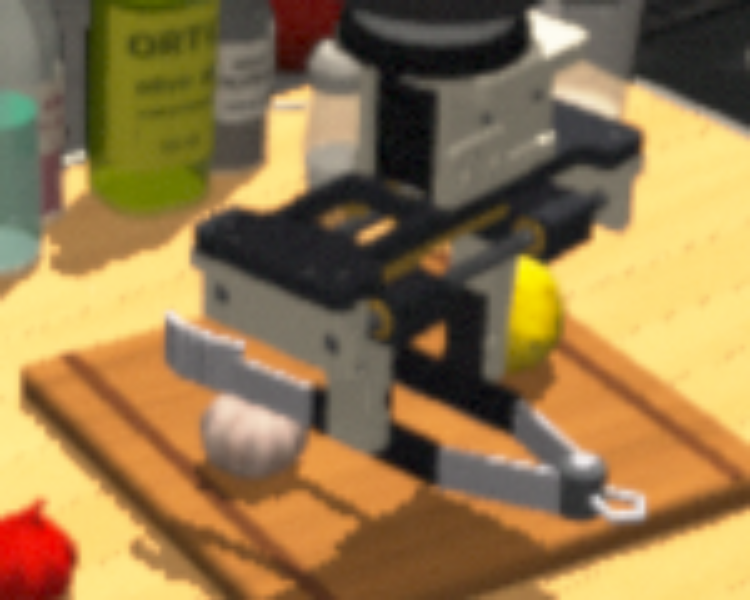

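View pics/w11.png

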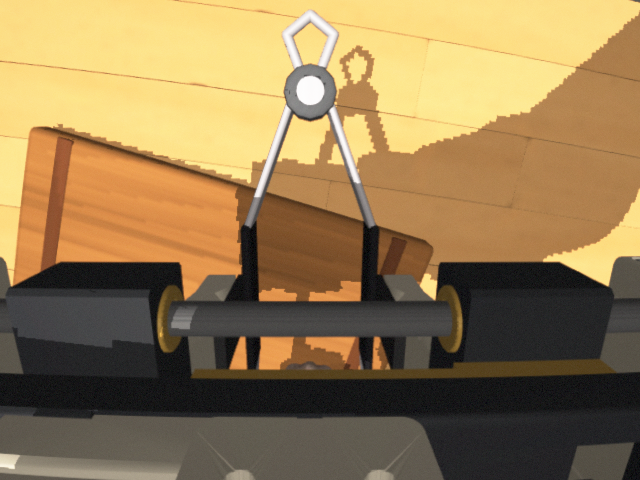

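```bash
python3 - <<'E'
from h import *
c=viewer.capture("top")
g=lambda x,y:(250+(x+.5)/7.5-.5,220+(y+.5)/7.5-.5)
L=at(c,g(228,152),.101);R=at(c,g(422,126),.101);print(L,R,np.linalg.norm(L-R))
m=(L+R)/2; psi=np.radians(8.2);a=np.array([np.cos(psi),np.sin(psi),0]);b=np.array([-a[1],a[0],0])
for q in [(345,220)]:
  G=at(c,g(*q),.038);print("garlic",G); d=G-(m-a*.021); print(m-a*.021,"need along",d@a,"left",d@b)
# mid jaw plates
L=at(c,g(235,215),.101);R=at(c,g(440,205),.101); 
for X in (L,R): print((G-X)@a,(G-X)@b)
E
```

```text
[0.56964438 0.31331519 0.101     ] [0.57824598 0.25409037 0.101     ] 0.05984619590324264
garlic [0.55202154 0.280971   0.038     ]
[0.55315988 0.28070757 0.101     ] need along -0.0010891256734278827 left 0.0004230933490442654
-0.0026490434124190362 -0.029806886892756585
0.002574240416509399 0.032661337928984284
```

Request:
apply_moves --plan '[[92, [0.015, 0, 0.2], 0], [92, [0, 0, 0.2], 0], [92, [0, 0, 0.2], 0], [92, [0, 0, 0.2], 0], [92, [0, 0, 0.18], 0], [92, [0, 0, 0], 0], [92, [0, 0, 0], 0]]'

```text
time_s: 14.88
tcp_pos: [0.4616, 0.2697, 0.0086]
eef_rot: [180.0, -0.0, 98.2]
contact_force: [-0.0, -0.4, -1.4]
gripper_width: 0.0561
```

```bash
python3 - <<'E'
from h import *
s=get_state(); print(s["tcp_pos"],s["eef_rot"],s["contact_force"],s["gripper_width"],s["time_s"])
w=viewer.capture("wrist"); cv2.imwrite("pics/w12.png",w["frame"])
c=viewer.capture("top"); cv2.imwrite("pics/t12.png",cv2.resize(c["frame"][220:290,250:350],None,fx=7.5,fy=7.5,interpolation=cv2.INTER_CUBIC))
c=viewer.capture("scene"); cv2.imwrite("pics/s12.png",cv2.resize(c["frame"][180:300,250:400],None,fx=5,fy=5))
E
```

```text
[0.46155488 0.26971993 0.00861549] [ 1.79987185e+02 -3.69472726e-03  9.81820515e+01] [-0.03553847 -0.372024   -1.36720695] 0.05608908539413288 14.875
```

View pics/t12.png

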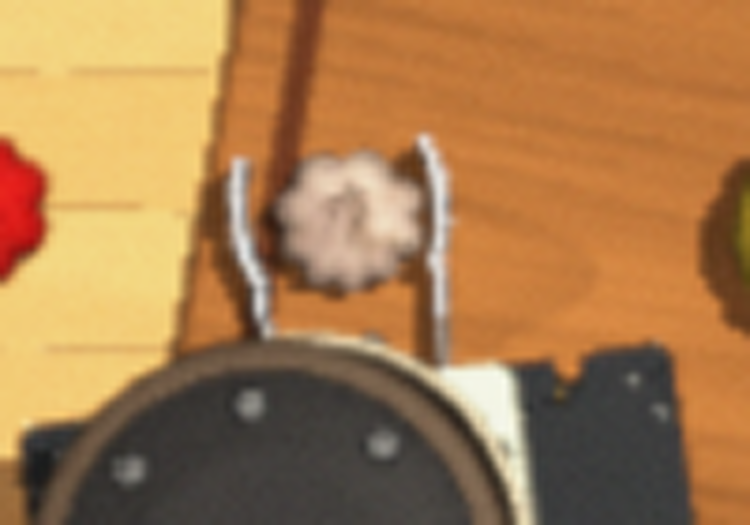

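View pics/s12.png

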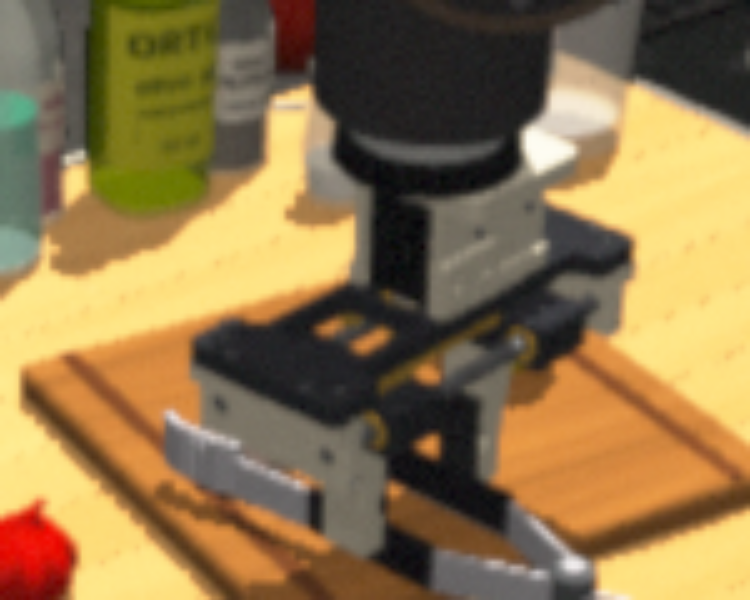

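The jaws have gone over the bulb. In the top view the bulb spans columns 273–423 and the inner jaw faces are at 250 and 425, so I'll shift about 2 mm right and then squeeze.

Request:
apply_moves --plan '[[92, [-0.045, 0, 0], 0], [92, [0, 0, 0], 0], [98, [0, 0, 0], 0], [104, [0, 0, 0], 0], [110, [0, 0, 0], 0], [120, [0, 0, 0], 0], [140, [0, 0, 0], 0], [140, [0, 0, 0], 0], [140, [0, 0, 0], 0], [140, [0, 0, 0], 0]]' --squeeze 22

```text
time_s: 16.27
tcp_pos: [0.4617, 0.2673, 0.0084]
eef_rot: [-180.0, 0.0, 98.2]
contact_force: [-0.4, 0.0, -1.6]
gripper_width: 0.0505
```

```bash
python3 - <<'E'
from h import *
s=get_state(); print(s["tcp_pos"],s["eef_rot"],s["contact_force"],s["gripper_width"],s["time_s"])
c=viewer.capture("top"); cv2.imwrite("pics/t13.png",cv2.resize(c["frame"][220:290,250:350],None,fx=7.5,fy=7.5,interpolation=cv2.INTER_CUBIC))
E
```

```text
[0.46169056 0.26733658 0.00844872] [-1.79997760e+02  2.62364308e-03  9.81763605e+01] [-0.37126054  0.02511582 -1.55172287] 0.05045067378549643 16.275
```

View pics/t13.png

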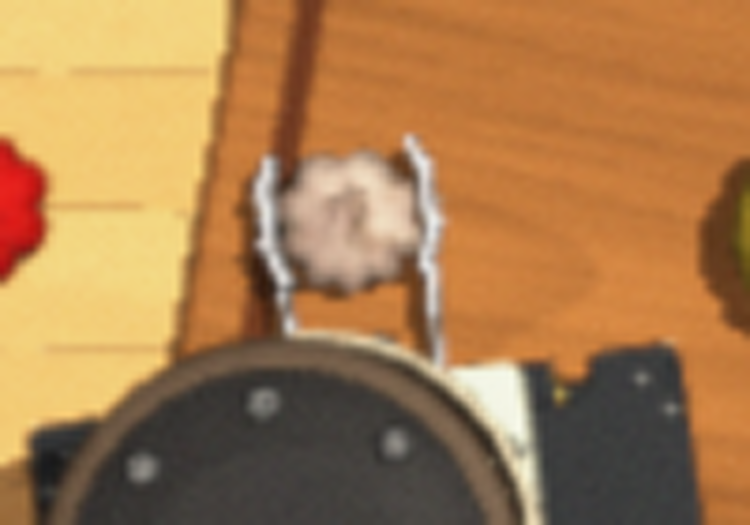

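The width stalled at 50.5 mm, matching "shut on the bulb", and both jaws touch it. Lifting 13 cm smoothly.

Request:
apply_moves --plan '[[140, [0, 0, 0], 0], [140, [0, 0, -0.06], 0], [140, [0, 0, -0.14], 0], [140, [0, 0, -0.3], 0], [140, [0, 0, -0.4], 0], [140, [0, 0, -0.4], 0], [140, [0, 0, -0.4], 0], [140, [0, 0, -0.4], 0], [140, [0, 0, -0.3], 0], [140, [0, 0, -0.15], 0], [140, [0, 0, -0.05], 0], [140, [0, 0, 0], 0]]'

```text
time_s: 17.82
tcp_pos: [0.4615, 0.2672, 0.1381]
eef_rot: [-180.0, 0.0, 98.2]
contact_force: [0.7, 0.5, -1.7]
gripper_width: 0.0497
```

Request:
apply_moves --plan '[[140, [0, 0, 0], 0], [140, [0, 0, 0], 0], [140, [0, 0, 0], 0], [140, [0, 0, 0], 0]]'

```text
time_s: 18.32
tcp_pos: [0.4617, 0.2673, 0.1383]
eef_rot: [-180.0, 0.0, 98.2]
contact_force: [0.9, -0.8, -1.4]
gripper_width: 0.0501
```

```bash
python3 - <<'E'
from h import *
s=get_state(); print(s["tcp_pos"],s["eef_rot"],s["contact_force"],s["gripper_width"],s["time_s"])
c=viewer.capture("top"); cv2.imwrite("pics/t14.png",cv2.resize(c["frame"][180:320,220:400],None,fx=4.2,fy=4.2,interpolation=cv2.INTER_CUBIC))
c=viewer.capture("scene"); cv2.imwrite("pics/s14.png",c["frame"])
E
```

```text
[0.46166918 0.26732796 0.13834496] [-1.79990602e+02  7.66151349e-03  9.81769573e+01] [ 0.85062047 -0.83751747 -1.3763708 ] 0.05013008981250304 18.325
```

View pics/t14.png

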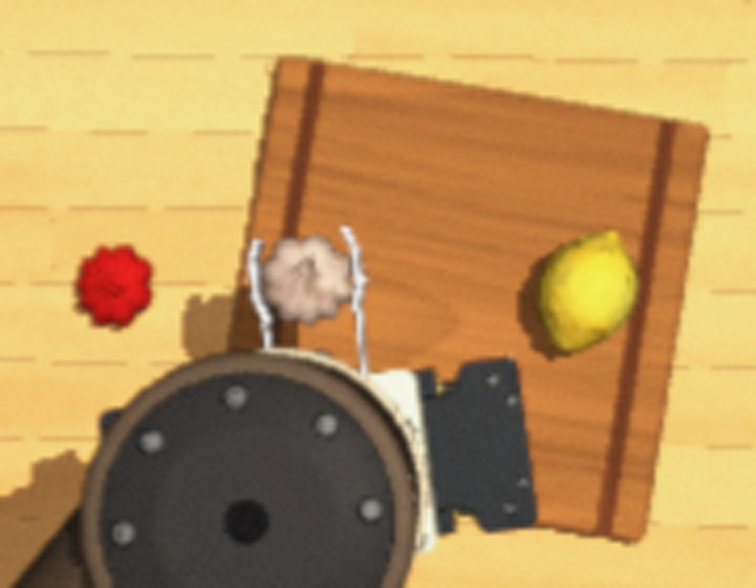

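View pics/s14.png

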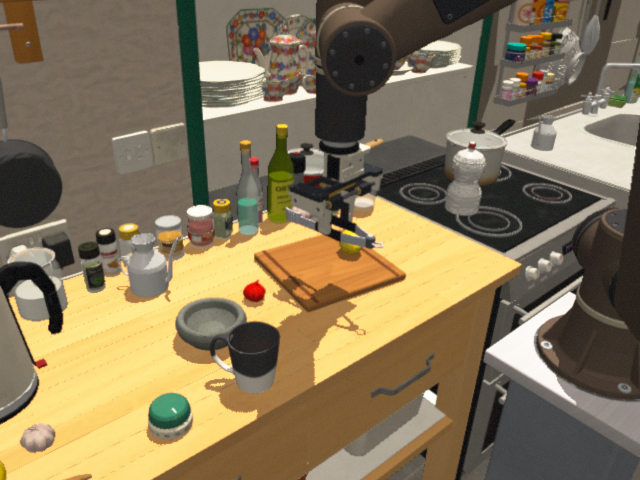

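Request:
apply_moves --plan '[[140, [0, 0, 0], 0], [140, [0, 0, 0], 0], [140, [0, 0, 0], 0], [140, [0, 0, 0], 0], [140, [0, 0, 0], 0], [140, [0, 0, 0], 0], [140, [0, 0, 0], 0], [140, [0, 0, 0], 0]]'

```text
time_s: 19.42
tcp_pos: [0.4617, 0.2673, 0.1385]
eef_rot: [-180.0, 0.0, 98.2]
contact_force: [0.8, 0.1, -1.0]
gripper_width: 0.05
```

```bash
python3 - <<'E'
from h import *
c=viewer.capture("scene")["frame"]; a=cv2.imread("pics/s14.png")
print(cv2.absdiff(a,c)[180:300,250:400].mean(), get_state()["gripper_width"],get_state()["tcp_pos"])
cv2.imwrite("pics/s15.png",cv2.resize(c[170:290,250:400],None,fx=5,fy=5))
E
```

```text
1.8047037037037037 0.05001005681816616 [0.46168648 0.26733872 0.13845084]
```

View pics/s15.png

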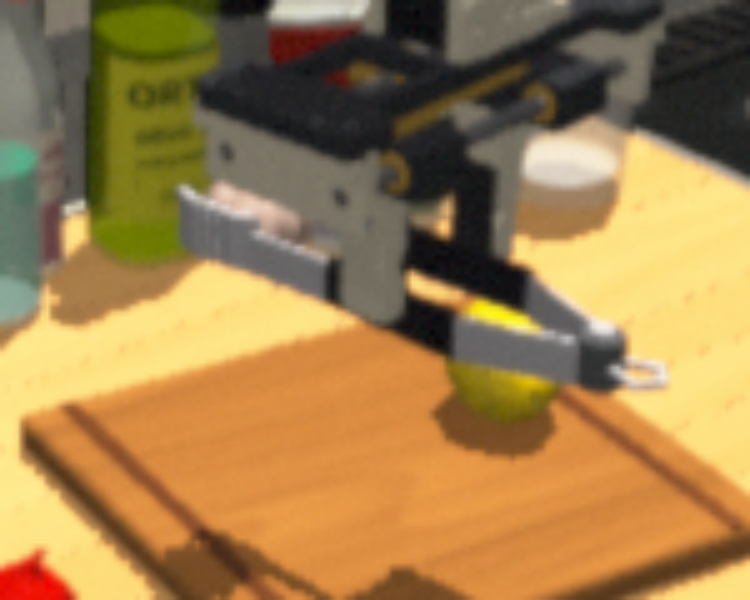

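```bash
python3 -c "
from plant import close_job; print(close_job())"
```

```text
the job is handed in; nothing more can be done
None
```

The garlic bulb is held still in the squeezed tongs, about 13 cm above where it stood. I handed the job in shortly after 19.4 s of the 42 s allowed. No verdict was reported.

- **First grasp failed:** my first closing on the tongs missed, because the fingertips sit about 25 mm behind the stated TCP when the gripper is partly open. The pictures showed this. I went lower with the fingers just clear of the grips, and the tongs then came up without slipping.
- **Closing and lifting:** I centred the jaws over the bulb from the top camera and closed with a 22 N squeeze. The opening stopped at 50.5 mm, close to the 51 mm expected when shut on the bulb. I then raised the tool 13 cm.
- **Last checks:** with the arm stationary for over a second, the opening held at 50.0–50.1 mm and the TCP moved less than 1 mm. The two scene pictures showed no visible motion, and the lemon and other things looked in place.
- **Not measured:** I had no direct reading of the jaw forces on the bulb. I inferred that both jaws press on it from the stalled width and the pictures. The bulb's foot was hidden behind the near jaw, so its height follows from the tool's lift rather than a direct view.

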